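Unstack the yo-yo tuning parts and lay out the kit

ROBOT

A 6-joint arm with a two-finger parallel gripper is mounted at the origin on the work surface. World frame = base frame: x ahead of the robot, y to its left, z up, the work surface at z = 0. Lengths are in m, angles in rad, forces in N, time in s.
With the tool pointing down it reaches from about 0.35 to 0.775 m from the base axis. Payload 7.3 kg.
Tool frame: the origin (TCP) lies on the centre line of the jaws, within the pads' length; the fingertips stand ahead of it and the grasp point (between the pads) lies 11 mm behind it (robot.nose_length is the z of the fingertips in the tool frame, in m); z points along the fingers, y is the line along which they close (so a half turn about z gives the same grasp; the last joint's range is limited). The gripper opens to 92 mm and grips with 3 to 60 N. Pads are 19 mm wide; open, the fingers measure 130 mm over their backs; the gripper's body (75 mm by 190 mm) begins 47 mm behind the grasp point.
Start: joints at [-1.259, 0.342, 1.524, -0, 1.275, -0.146], TCP at [0.232, -0.471, 0.204] pointing down, gripper open.
Joint ranges: [-2.53, 2.53], [-0.77, 2.02], [0.04, 2.7], [-1, 4.14], [0.28, 2.66], [-3.11, 3.11]. Speed limits (rad/s): [2.57, 2.57, 3.14, 3.14, 3.14, 3.14].

INTERFACE

Orientations are given as [roll, pitch, yaw] about the fixed x, y, z axes, in that order (R = Rz(yaw) Ry(pitch) Rx(roll)).
In Python, from cell import robot, cams gives the robot as it stands. The module is installed in compiled form; this text tells all that it offers.
- The arm moves only by the tool carry_out, never from a script. Its argument "deltas" is a list of rows, each a list of 7 numbers: the shift along the tool's x, y, z in cm, then the turn, a rotation vector about the tool's x, y, z in rad, then the opening, from 0 (shut) to 1 (fully open). A call has exactly 8 rows; each row shifts and turns the commanded pose from where the row before left it, along the tool's axes as they then stand; what a row does not reach is not made up. A row lasts 1/12 s, in which the tool goes at most 41.7 mm and 7.16 degrees, less where a joint would pass 70% of its speed; a pose out of reach is approached as far as the arm can. A call is refused whole if a number of a shift passes 4.17 or a number of a turn 0.125, either way. A call with a gripper value outside its range is refused whole. The fingers move at their own pace and stop on an object; "force" is the grip in N (left out, the last holds). Time passes only in rows, so rows that do not move let the fingers close, or fill a call up. It gives the time, the measured TCP pose, the force, the opening and the grip force at its end, in the units of the state.
- robot.observe(): the state, without advancing time (a new reading comes with each control period).
- cams.read_camera(name): name is "side" or "top" or "wrist"; returns a dict with "image" (480x640x3 uint8, blue, green, red), "depth" (480x640 float32, m along the optical axis (not along the pixel's ray), 0 where there is no reading), "fx", "fy", "cx", "cy" (pixels), "world_to_cam" (4x4, takes a point from world to camera coordinates). Camera axes: x right, y up, looking along -z (the intrinsics and any distortion apply to the point x, -y, -z); pixel columns grow to the right and rows downward; lengths in m; the calibration is good to about 2 mm. A picture is of the moment at which its call begins.
- robot.hand_in(): hands the job in; it is judged then, once.
The state is a dict: "time": time; "qpos": joint angles; "qvel": joint speeds; "joint_efforts": joint torques, N m; "tool_pos": TCP position; "tool_rot": TCP orientation; "contact_force": force on the tool from outside, world axes, zero at the start; "torque": the same for the moment, N m; "opening": finger opening in m; "grip_force": force on a finger pad.
Only numpy, scipy, OpenCV 4.12 (cv2) and the standard library are available. Lean on these libraries where they do the work, as an engineer would, in place of code of your own. Each camera call takes 0.05 s, during which the arm holds its last target. There are 200 camera calls.

TASK

Take the stack of yo-yo parts apart: stand the white spacer cup, open end up, in the square metal tray, put the purple yo-yo half, wide side down, in the middle of the round rubber pad, and the flat tin, upright, in the middle of the cork coaster. Lay the tweezers fully home in the die-cut pocket of the foam block, which takes them only one way round. Set everything down without dropping it, and leave the upright bearing remover standing where it is.

Things in the scene. Friction and masses are not known exactly. Their poses are not given: they have to be found in the camera images.
- tin: Sizes here and below in mm. Flat closed aluminium tin, a plain cylinder of diameter 64 and height 30, standing on the table as the bottom of the stack. Origin: centre of its underside, z up. About 90 g.
- yoyo_half: One half of a purple plastic yo-yo, wide side down on the tin, second in the stack (its underside is 30 above the table). Diameter 56 over its straight lower 14 of height, then narrowing to a flat top of diameter 34 at height 22. Origin: centre of its underside, z up. About 35 g.
- spacer_cup: White nylon cup, outer diameter 34, height 26, wall 3, open at the top, standing on the yo-yo half as the top of the stack (its underside is about 52 above the table). Origin: centre of its underside, z up. About 20 g.
- tweezers: Rigid steel tweezers lying on edge on the table: a V seen from above, 120 long, 14 high, outer width 10 at the joined end, 17 in the middle, 24 across the open tips. Origin: the middle of its length and width, at its underside; x points along it to the tips, z up. About 40 g; balances about 8 mm from the origin towards the joined end.
- square_tray: Place of the spacer cup: square aluminium tray, fixed, 76 x 76 outside, 70 x 70 inside, rim 10 high, floor 3 thick. Origin: centre of its underside.
- round_pad: Place of the yo-yo half: black rubber disc, fixed, diameter 80, 5 thick. Origin: centre of its underside.
- coaster: Place of the tin: square cork slab, fixed, 90 x 90, 6 thick. Origin: centre of its underside.
- foam_block: Place of the tweezers: dark firm foam block, fixed, 150 x 64, 12 high, with a tapered pocket 7 deep whose light grey floor is 5 above the table. The pocket follows the outline of the tweezers with 3 to spare all round, narrow end at -x, wide end at +x; seated tweezers stand 7 above the foam, with the tips at the wide end. Origin: centre of its underside, midway along the pocket; x along the pocket to its wide end.
- bearing_remover: Bystander, to be left alone: upright loose stainless push-button tool, foot diameter 32, shaft diameter 22, 80 high. Origin: centre of its underside.
Mind the look-alikes: they are no part of the job. Of the things that look like the tweezers, the middle-sized one is meant. There is more than one size of the yoyo_half; the job needs the smaller.

How it is judged:
By the outcome, as a careful person would: the job done as asked, in the order asked, and still so for the second after the job is handed in, with the robot touching nothing.
It also fails if it takes over 120 s, if anything falls off the work surface, if the arm or the gripper's body presses on something with over 40 N, if the wrist force passes 120 N, or if a joint passes its speed limit or range.

## Working session

There is one attempt and no reset: what is moved stays moved. The work goes in short steps, Python scripts to look and compute and a tool call to move; the robot and the scene stay as the last step left them, time stands still between calls to the robot, and variables do not carry over. Pictures are saved under pics/ and viewed, at most 14 in all, crops included, and the job is handed in when it is done.

Besides the shell and the picture viewer there is one more tool, called after "Call:" by a JSON object that holds its "name" and its "arguments", one argument or row to a line. carry_out: Moves the arm, as the interface text tells. Its arguments: {"type":"object","properties":{"deltas":{"type":"array","items":{"type":"array","items":{"type":"number"}}},"force":{"type":"number"}},"required":["deltas"]}

```bash
mkdir -p pics
cat > h.py <<'E'
import numpy as np, cv2
from cell import robot, cams
def save(n,name):
    c=cams.read_camera(n); cv2.imwrite(f'pics/{name}.png',c['image']); np.savez(f'pics/{name}.npz',**{k:np.asarray(v) for k,v in c.items()}); return c
def load(name): return dict(np.load(f'pics/{name}.npz'))
def ray(c,u,v,z):
    """pixel -> world point on plane z"""
    T=np.linalg.inv(c['world_to_cam']); d=T[:3,:3]@np.array([(u-c['cx'])/c['fx'],-(v-c['cy'])/c['fy'],-1.]); o=T[:3,3]
    return o+d*(z-o[2])/d[2]
def pts(c):
    """depth -> world points HxWx3"""
    v,u=np.mgrid[:480,:640]; d=c['depth']; T=np.linalg.inv(c['world_to_cam'])
    p=np.stack([(u-c['cx'])/c['fx']*d,-(v-c['cy'])/c['fy']*d,-d],-1)
    return p@T[:3,:3].T+T[:3,3]
E
python3 - <<'E'
from h import *
c=save('top','t0'); print(c.keys(),c['fx'],c['world_to_cam'])
c=save('side','s0'); print(c['world_to_cam'])
print(robot.observe(), robot.nose_length)
E
```

```text
dict_keys(['image', 'depth', 'fx', 'fy', 'cx', 'cy', 'world_to_cam']) 484.91175178544506 [[ 0.02778821 -0.99940873 -0.02024856 -0.00425569]
 [ 0.99234125  0.02514137  0.12094115 -0.46809934]
 [-0.12036057 -0.02345422  0.99245314 -1.04132806]
 [ 0.          0.          0.          1.        ]]
[[-0.90563032 -0.42378977  0.01536073  0.41156079]
 [ 0.28035556 -0.57115097  0.77148385 -0.16436852]
 [-0.31817367  0.70298563  0.63606345 -0.96286832]
 [ 0.          0.          0.          1.        ]]
{'time': 0.1, 'qpos': array([-1.25900441e+00,  3.42629362e-01,  1.52491439e+00,  3.32889252e-05,
        1.27536385e+00, -1.46027263e-01]), 'qvel': array([ 0.00018441, -0.0007949 , -0.00152322, -0.00015734, -0.00061359,
       -0.00050168]), 'joint_efforts': array([ 1.80075902e-03, -4.32004917e+01, -2.44693905e+01,  7.19676842e-02,
        5.25003928e-02, -4.37279346e-05]), 'tool_pos': array([ 0.23194624, -0.47056327,  0.20292924]), 'tool_rot': array([-3.14029633e+00, -2.22832048e-04,  4.57809324e-01]), 'contact_force': array([-0.23692382, -0.12714839,  0.21777737]), 'torque': array([-0.01601215,  0.0145417 , -0.00261896]), 'grip_force': 0.0, 'opening': 0.09192985148889418} 0.008
```

View pics/t0.png

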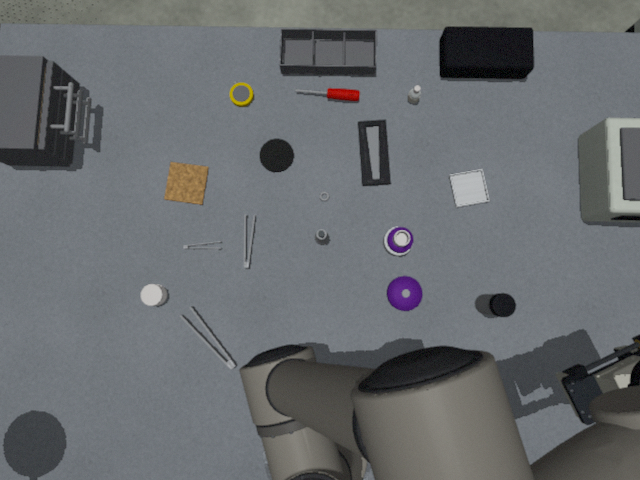

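View pics/s0.png

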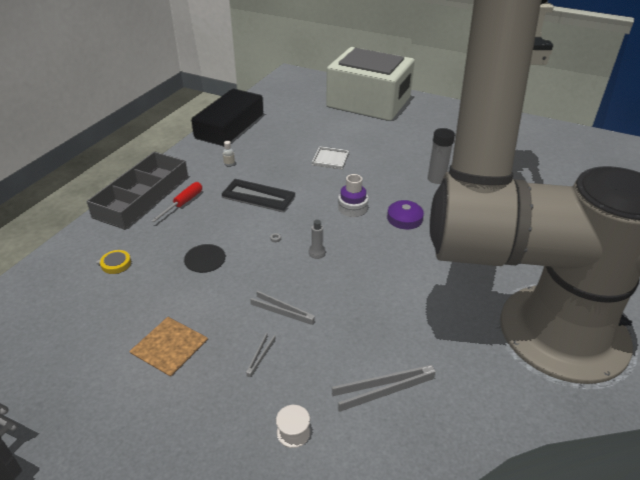

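Candidates in the top view:
- **Tweezers:** small (204,246), middle (249,241) and large (209,338). I choose the middle one.
- **Purple halves:** the one in the stack (399,240) and the larger loose one (405,293). I choose the one in the stack.
- **Tin/cup:** the stack at (399,240). The white can at (153,295) is a look-alike.
- **Places:** tray (469,188), pad (277,155), coaster (187,184), foam (374,153).
- **Bystander:** bearing remover at (321,237).

Next I measure these.

```bash
cat > m.py <<'E'
from h import *
c=load('t0'); im=c['image'].astype(int); P=pts(c); hsv=cv2.cvtColor(c['image'],cv2.COLOR_BGR2HSV)
print('table z',np.median(P[200:230,100:150,2]))
def rect(name,box,mask,z):
    x0,y0,x1,y1=box; m=np.zeros((480,640),np.uint8); m[y0:y1,x0:x1]=mask[y0:y1,x0:x1]
    cs,_=cv2.findContours(m,0,cv2.CHAIN_APPROX_NONE); k=max(cs,key=cv2.contourArea)[:,0]
    w=np.array([ray(c,u,v,z)[:2] for u,v in k])*1000
    r=cv2.minAreaRect(w.astype(np.float32)); e=cv2.minEnclosingCircle(w.astype(np.float32))
    print(name,len(k),'rect',np.round(r[0],1),np.round(r[1],1),round(r[2],1),'circ',np.round(e[0],1),round(e[1],1)); return w
V=hsv[...,2];S=hsv[...,1];H=hsv[...,0]
rect('coaster',(155,150,220,215),(S>90),.006)
rect('pad',(250,130,305,180),(V<50),.005)
rect('foam',(345,110,405,195),(V<60),.012)
w=rect('pocket',(362,120,386,185),(V>100),.005)
rect('tray',(440,160,500,215),(V>150),.010)
rect('yoyo',(375,220,425,262),((H>120)&(H<150)&(S>90)),.04)
rect('cup',(385,225,415,252),((V>150)&(S<60)),.078)
rect('bigyo',(380,270,430,320),((H>120)&(H<150)&(S>90)),.02)
bg=cv2.medianBlur(c['image'],31).astype(int)
d=((np.abs(im-bg).sum(2)>60))
for n,b in (('small',(175,232,230,256)),('mid',(236,208,262,276)),('large',(175,300,240,372)),('remover',(310,222,335,250))):
    rect(n,b,d.astype(np.uint8),.014)
E
python3 m.py
python3 - <<'E'
import cv2
i=cv2.imread('pics/t0.png'); j=cv2.imread('pics/s0.png')
a=cv2.resize(i[140:320,170:500],(792,432),interpolation=cv2.INTER_CUBIC)
cv2.imwrite('pics/crop1.png',a)
E
```

```text
table z 0.00048597322611632077
coaster 145 rect [588. 315.] [88.7 89. ] 83.8 circ [588.  315.5] 61.3
pad 92 rect [659.2 110.3] [76.9 73.9] 46.2 circ [658.6 110.2] 39.0
foam 179 rect [ 667.4 -113.2] [150.6  63. ] 5.0 circ [ 667.7 -113.2] 80.2
pocket 118 rect [ 670.8 -110.9] [123.1  27.9] 2.0 circ [ 671.  -116.5] 61.8
tray 195 rect [ 592.1 -329.3] [75.6 76.7] 11.5 circ [ 592.2 -329.9] 52.2
yoyo 70 rect [ 465.5 -170.4] [54.8 52. ] 0.6 circ [ 465.4 -170.6] 27.8
cup 43 rect [ 465.2 -167.9] [31.8 31.3] 0.5 circ [ 465.5 -168.4] 16.8
bigyo 97 rect [ 350.5 -182.9] [74.  74.1] 0.6 circ [ 350.8 -183.3] 38.3
small 9 rect [441.6 307.3] [4.5 6.8] 1.5 circ [441.5 307.3] 4.0
mid 119 rect [454.  155.2] [ 15.8 118.3] 79.1 circ [454.8 159.3] 59.3
large 231 rect [241.2 236.5] [164.5  31. ] 43.8 circ [243.4 234.6] 82.6
remover 45 rect [464.7  -1.5] [24.4 32.7] 11.0 circ [468.6  -1.5] 17.7
```

View pics/crop1.png

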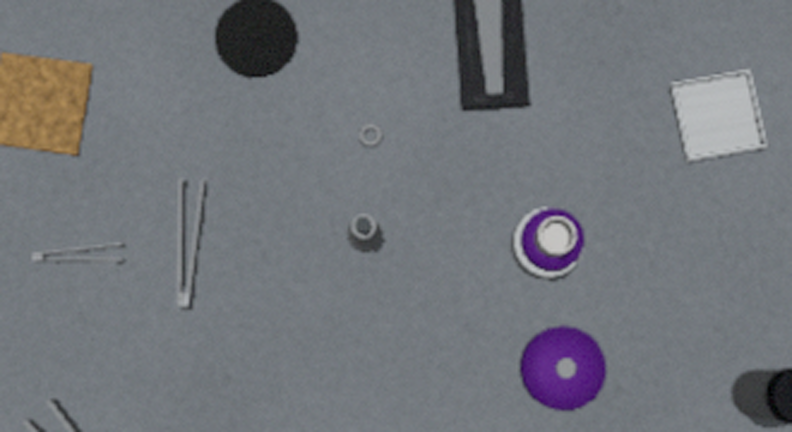

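The choices hold: the middle tweezers measure 118 mm, their tips point to +x, and the pocket's wide end is also at +x. I'll go above the stack now.

Call:
{"name": "carry_out", "arguments": {
  "deltas": [
    [0,0,-2.5,0,0,0.1145,1],
    [0,0,-2.5,0,0,0.1145,1],
    [0,0,-2.5,0,0,0.1145,1],
    [0,0,-2.5,0,0,0.1145,1],
    [2.12,-2.74,0,0,0,0,1],
    [2.12,-2.74,0,0,0,0,1],
    [2.12,-2.74,0,0,0,0,1],
    [2.12,-2.74,0,0,0,0,1]
  ]
}}

```text
time: 0.77
tool_pos: [0.3173, -0.36, 0.3032]
tool_rot: [-3.141, 0.0, -0.001]
contact_force: [0.9, -0.3, 0.3]
opening: 0.0916
grip_force: 0.0
```

Call:
{"name": "carry_out", "arguments": {
  "deltas": [
    [2.12,-2.74,0,0,0,0,1],
    [2.12,-2.74,0,0,0,0,1],
    [2.12,-2.74,0,0,0,0,1],
    [2.12,-2.74,0,0,0,0,1],
    [2.12,-2.74,0,0,0,0,1],
    [2.12,-2.74,0,0,0,0,1],
    [2.12,-2.74,0,0,0,0,1],
    [0,0,0,0,0,0,1]
  ]
}}

```text
time: 1.43
tool_pos: [0.4678, -0.165, 0.303]
tool_rot: [-3.139, -0.001, 0.005]
contact_force: [-0.4, 0.5, 0.5]
opening: 0.0919
grip_force: 0.0
```

Run:
```python
from h import *
c=save('wrist','w1'); o=robot.observe(); print(o['time'],o['tool_pos'],o['tool_rot']); print(np.linalg.inv(c['world_to_cam']),c['fx'])
```

```text
1.4833 [ 0.46637463 -0.16719557  0.30297121] [-3.14076598e+00  7.18147134e-04  4.64303415e-03]
[[ 5.65635282e-03  9.66185763e-01  2.57784944e-01  5.37907007e-01]
 [-9.99982556e-01  5.90373017e-03 -1.85603900e-04 -1.65598999e-01]
 [-1.70122060e-03 -2.57779398e-01  9.66202302e-01  4.83936553e-01]
 [ 0.00000000e+00  0.00000000e+00  0.00000000e+00  1.00000000e+00]] 403.1780682960643
```

View pics/w1.png

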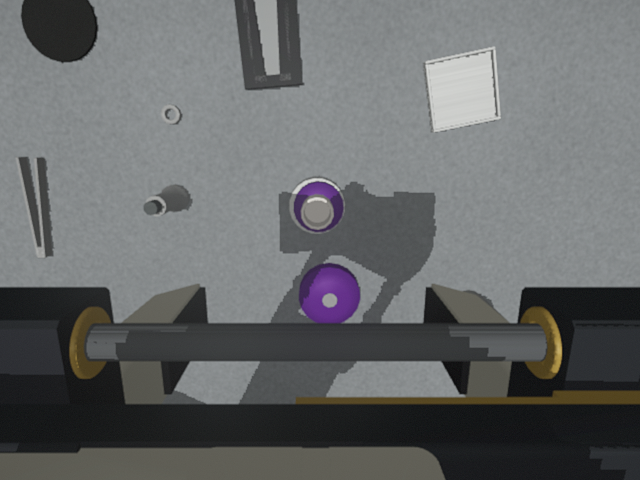

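Wrist view: the stack is at (317,205) with the cup rim on top. The large half is at (330,293), the tweezers at (37,207), the tray at (462,88), and the remover at (155,207). I'll measure with the wrist depth.

Run:
```python
from h import *
c=load('w1'); P=pts(c)*1000
def circ(box,z0,z1):
    x0,y0,x1,y1=box; Q=P[y0:y1,x0:x1].reshape(-1,3); Q=Q[(Q[:,2]>z0)&(Q[:,2]<z1)]
    e=cv2.minEnclosingCircle(Q[:,:2].astype(np.float32)); print(len(Q),np.round(e[0],1),round(e[1],1),np.percentile(Q[:,2],[5,50,95]).round(1))
circ((280,170,360,245),72,90); circ((280,170,360,245),32,46); circ((280,170,360,245),20,33)
circ((420,40,505,135),6,14)
m=cv2.inRange(cv2.cvtColor(c['image'],cv2.COLOR_BGR2HSV),(0,0,150),(180,60,255)); z=np.zeros_like(m); z[40:140,415:510]=m[40:140,415:510]
k=max(cv2.findContours(z,0,1)[0],key=cv2.contourArea)[:,0]; w=np.array([ray(c,u,v,.01)[:2]*1000 for u,v in k],np.float32); print('tray',cv2.minAreaRect(w))
```

```text
319 [ 464.  -167.4] 16.9 [73.8 77.5 78.9]
335 [ 464.2 -166.1] 30.4 [36.7 44.8 45.9]
455 [ 463.5 -167.3] 32.1 [22.3 29.7 31.1]
914 [ 589.9 -327.6] 52.9 [ 6.9  9.5 11.1]
tray ((590.5410766601562, -327.741943359375), (76.43955993652344, 76.56836700439453), 11.638029098510742)
```

Call:
{"name": "carry_out", "arguments": {
  "deltas": [
    [0,0,3,0,0,0,1],
    [0,0,3,0,0,0,1],
    [0,0,3,0,0,0,1],
    [0,0,3,0,0,0,0.8],
    [0,0,3,0,0,0,0.7],
    [0,0,2,0,0,0,0.7],
    [0,0,0,0,0,0,0.7],
    [0,0,0,0,0,0,0.7]
  ]
}}

```text
time: 2.15
tool_pos: [0.4644, -0.1702, 0.1331]
tool_rot: [-3.141, 0.002, -0.001]
contact_force: [0.8, -0.2, 0.9]
opening: 0.0658
grip_force: 0.0
```

Call:
{"name": "carry_out", "arguments": {
  "deltas": [
    [0,-0.25,2,0,0,0,0.65],
    [0,0,2,0,0,0,0.65],
    [0,0,1.5,0,0,0,0.65],
    [0,0,0.6,0,0,0,0.65],
    [0,0,0,0,0,0,0.65],
    [0,0,0,0,0,0,0.2],
    [0,0,0,0,0,0,0.2],
    [0,0,0,0,0,0,0.2]
  ],
  "force": 10
}}

```text
time: 2.82
tool_pos: [0.4661, -0.1676, 0.0738]
tool_rot: [3.14, -0.002, -0.0]
contact_force: [-0.6, 0.1, 0.0]
opening: 0.0446
grip_force: 0.0
```

Call:
{"name": "carry_out", "arguments": {
  "deltas": [
    [0,0,0,0,0,0,0.2],
    [0,0,0,0,0,0,0.2],
    [0,0,0,0,0,0,0.2],
    [0,0,-0.5,0,0,0,0.2],
    [0,0,-1.5,0,0,0,0.2],
    [0,0,-1.5,0,0,0,0.2],
    [0,0,-1.5,0,0,0,0.2],
    [0,0,0,0,0,0,0.2]
  ]
}}

```text
time: 3.48
tool_pos: [0.467, -0.1679, 0.1254]
tool_rot: [3.139, -0.005, -0.0]
contact_force: [0.8, -0.5, 0.5]
opening: 0.0184
grip_force: 0.0
```

Run:
```python
from h import *
c=save('wrist','w2'); o=robot.observe(); print(o['tool_pos'],o['opening'],o['grip_force'])
P=pts(c)*1000; b=P[150:330,220:420].reshape(-1,3); 
for z0,z1 in ((28,47),(47,56),(56,95),(95,140)): 
    q=b[(b[:,2]>z0)&(b[:,2]<z1)]; print(z0,len(q), q.mean(0) if len(q) else '')
s=save('side','s2'); cv2.imwrite('pics/s2c.png',cv2.resize(s['image'][100:260,260:480],(770,560)))
```

```text
[ 0.46626094 -0.16757972  0.12396869] 0.01850957848380888 0.0
28 1849 [ 476.9816387  -163.96607713   37.91059848]
47 2276 [ 470.88646207 -169.6099249    51.3385007 ]
56 2037 [ 463.53402738 -167.18917092   69.03845043]
95 0
```

View pics/s2c.png

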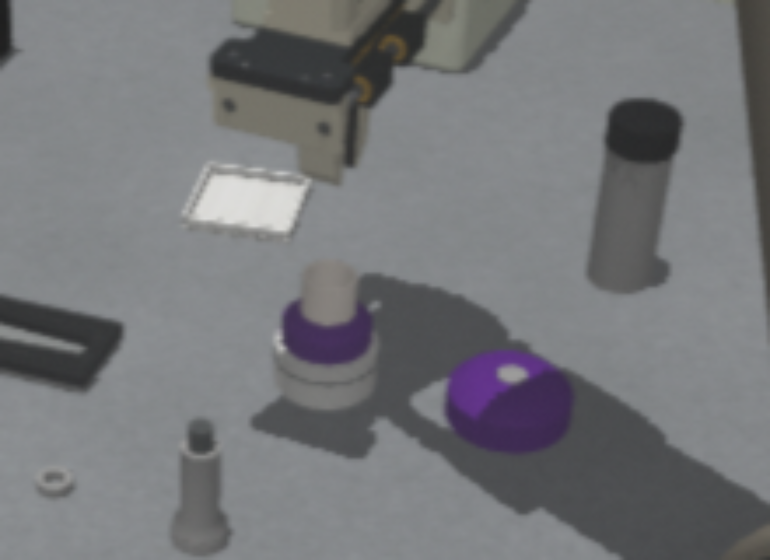

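The fingers had not closed before the lift, so the cup stayed in place and the stack is undisturbed. I'll reopen and try again with a longer close.

Call:
{"name": "carry_out", "arguments": {
  "deltas": [
    [-0.15,0,0,0,0,0,0.7],
    [0,0,0,0,0,0,0.7],
    [0,0,0,0,0,0,0.7],
    [0,0,0,0,0,0,0.7],
    [0,0,0,0,0,0,0.7],
    [0,0,0,0,0,0,0.7],
    [0,0,0,0,0,0,0.7],
    [0,0,0,0,0,0,0.6]
  ]
}}

```text
time: 4.25
tool_pos: [0.4638, -0.1671, 0.1225]
tool_rot: [3.142, 0.0, -0.0]
contact_force: [0.1, 0.7, -0.2]
opening: 0.0597
grip_force: 0.0
```

Call:
{"name": "carry_out", "arguments": {
  "deltas": [
    [0,0,2,0,0,0,0.6],
    [0,0,1.5,0,0,0,0.6],
    [0,0,1,0,0,0,0.6],
    [0,0,0.7,0,0,0,0.6],
    [0,0,0,0,0,0,0.6],
    [0,0,0,0,0,0,0.1],
    [0,0,0,0,0,0,0.1],
    [0,0,0,0,0,0,0.1]
  ],
  "force": 10
}}

```text
time: 4.92
tool_pos: [0.4643, -0.1674, 0.0713]
tool_rot: [3.141, -0.001, -0.0]
contact_force: [0.1, 0.6, 0.0]
opening: 0.0398
grip_force: 0.0
```

Call:
{"name": "carry_out", "arguments": {
  "deltas": [
    [0,0,0,0,0,0,0.1],
    [0,0,0,0,0,0,0.1],
    [0,0,0,0,0,0,0.1],
    [0,0,0,0,0,0,0.1],
    [0,0,0,0,0,0,0.1],
    [0,0,0,0,0,0,0.1],
    [0,0,0,0,0,0,0.1],
    [0,0,0,0,0,0,0.1]
  ]
}}

```text
time: 5.58
tool_pos: [0.4638, -0.1671, 0.0705]
tool_rot: [3.142, 0.0, -0.0]
contact_force: [-0.1, -0.5, -0.5]
opening: 0.0092
grip_force: 0.0
```

Run:
```python
from h import *
s=save('side','s3'); w=save('wrist','w3')['image']
a=cv2.resize(s['image'][60:220,260:420],(400,400)); cv2.imwrite('pics/c3.png',np.hstack([a,cv2.resize(w[130:430,160:460],(400,400))]))
print(robot.observe()['opening'],robot.observe()['tool_pos'])
```

```text
0.009112891765617123 [ 0.46382828 -0.16711378  0.07051126]
```

View pics/c3.png

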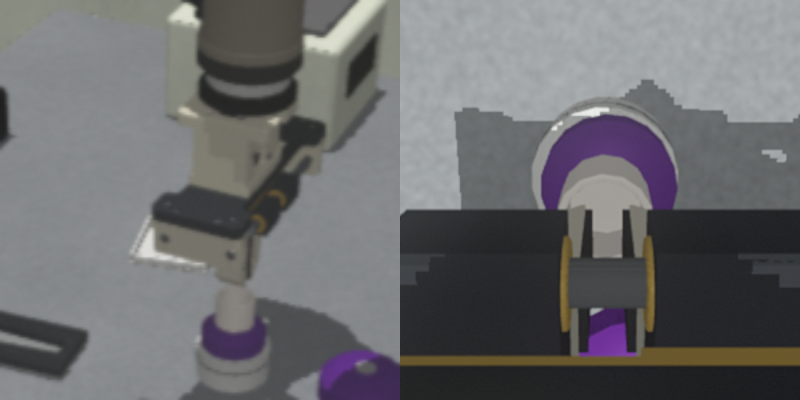

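Run:
```python
from h import *
for n in('s3','w3'):
    c=load(n); P=pts(c)*1000; m=(abs(P[...,0]-464)<40)&(abs(P[...,1]+167)<45)&(c['depth']>0)
    q=P[m]; print(n); 
    for z in range(26,130,4):
        r=q[(q[:,2]>=z)&(q[:,2]<z+4)]
        if len(r)>3: print(z,len(r),'x',np.percentile(r[:,0],[2,98]).round(0),'y',np.percentile(r[:,1],[2,98]).round(0))
```

```text
s3
26 109 x [434. 495.] y [-179. -132.]
30 47 x [437. 483.] y [-166. -133.]
34 40 x [438. 487.] y [-165. -138.]
38 38 x [438. 490.] y [-166. -135.]
42 88 x [439. 490.] y [-180. -137.]
46 85 x [442. 488.] y [-180. -140.]
50 33 x [446. 480.] y [-171. -147.]
54 27 x [448. 479.] y [-171. -147.]
58 38 x [448. 477.] y [-181. -146.]
62 40 x [449. 478.] y [-180. -147.]
66 41 x [449. 478.] y [-180. -147.]
70 44 x [448. 479.] y [-179. -147.]
74 55 x [449. 480.] y [-181. -147.]
78 4 x [458. 476.] y [-172. -149.]
90 5 x [455. 474.] y [-173. -157.]
94 10 x [454. 475.] y [-176. -154.]
98 15 x [454. 470.] y [-183. -149.]
102 19 x [454. 474.] y [-177. -144.]
106 29 x [454. 474.] y [-185. -143.]
110 19 x [454. 474.] y [-176. -142.]
114 12 x [454. 469.] y [-188. -140.]
118 9 x [454. 458.] y [-184. -161.]
122 8 x [453. 458.] y [-182. -161.]
126 9 x [454. 458.] y [-185. -158.]
w3
26 776 x [452. 495.] y [-197. -136.]
30 452 x [457. 495.] y [-196. -136.]
34 107 x [479. 493.] y [-192. -146.]
38 111 x [479. 492.] y [-191. -145.]
42 843 x [457. 492.] y [-196. -141.]
46 1780 x [458. 490.] y [-193. -144.]
50 906 x [460. 485.] y [-188. -149.]
54 1307 x [451. 480.] y [-179. -155.]
58 208 x [450. 481.] y [-181. -153.]
62 208 x [450. 481.] y [-182. -153.]
66 218 x [450. 481.] y [-181. -152.]
70 220 x [450. 481.] y [-182. -153.]
74 635 x [450. 481.] y [-182. -152.]
78 146 x [451. 481.] y [-181. -153.]
90 15 x [474. 475.] y [-176. -160.]
94 111 x [474. 476.] y [-179. -157.]
98 155 x [469. 476.] y [-179. -156.]
102 174 x [463. 476.] y [-179. -157.]
106 139 x [474. 476.] y [-179. -157.]
110 153 x [472. 476.] y [-178. -157.]
114 165 x [469. 476.] y [-178. -158.]
118 142 x [474. 476.] y [-177. -158.]
122 141 x [474. 476.] y [-177. -159.]
126 102 x [456. 476.] y [-176. -159.]
```

By depth, the fingertips are at z≈92 when the TCP reads 70.5. So they stand about 21 mm above the reported TCP, not 8 mm below it as stated. The lateral position agrees. I'll use this measured offset, reopen (still clear above the cup), and go 30 mm lower.

Call:
{"name": "carry_out", "arguments": {
  "deltas": [
    [0,0,-0.5,0,0,0,0.6],
    [0,0,0,0,0,0,0.6],
    [0,0,0,0,0,0,0.6],
    [0,0,0,0,0,0,0.6],
    [0,0,0,0,0,0,0.6],
    [0,0,0,0,0,0,0.6],
    [0,0,0,0,0,0,0.6],
    [0,0,0,0,0,0,0.6]
  ]
}}

```text
time: 6.35
tool_pos: [0.4638, -0.1671, 0.0755]
tool_rot: [3.142, 0.0, -0.0]
contact_force: [-0.0, 0.5, -0.3]
opening: 0.0541
grip_force: 0.0
```

Call:
{"name": "carry_out", "arguments": {
  "deltas": [
    [0,0,0,0,0,0,0.6],
    [0,0,0,0,0,0,0.6],
    [0,0,0,0,0,0,0.6],
    [0,0,0,0,0,0,0.6],
    [0,0,0.5,0,0,0,0.6],
    [0,0,0,0,0,0,0.6],
    [0,0,0,0,0,0,0.6],
    [0,0,0,0,0,0,0.6]
  ]
}}

```text
time: 7.02
tool_pos: [0.4637, -0.1671, 0.0704]
tool_rot: [-3.142, 0.0, -0.0]
contact_force: [-0.4, -0.2, 0.4]
opening: 0.055
grip_force: 0.0
```

Run:
```python
from h import *
print(robot.observe()['opening'],robot.observe()['tool_pos'])
for n in('side','wrist'):
    c=save(n,'o4'+n); P=pts(c)*1000; m=(abs(P[...,0]-464)<30)&(abs(P[...,1]+167)<75)&(c['depth']>0)&(P[...,2]>82)&(P[...,2]<125)
    q=P[m]; print(n, np.sort(q[:,2])[[0,3,10,20]])
    for z in range(86,125,4):
        r=q[(q[:,2]>=z)&(q[:,2]<z+4)]
        for s in (-1,1):
            t=r[(r[:,1]+167)*s>0]
            if len(t)>2: print(z,s,len(t),'x',np.percentile(t[:,0],[0,100]).round(0),'y',np.percentile(t[:,1],[0,100]).round(0))
```

```text
0.0550408053457524 [ 0.46374509 -0.16706824  0.07038951]
side [91.76254172 92.72631172 94.55324921 96.96388433]
90 -1 5 x [455. 467.] y [-198. -194.]
94 -1 12 x [455. 468.] y [-204. -190.]
94 1 8 x [454. 475.] y [-137. -129.]
98 -1 13 x [454. 468.] y [-208. -191.]
98 1 8 x [454. 468.] y [-140. -125.]
102 -1 14 x [454. 467.] y [-205. -190.]
102 1 8 x [454. 473.] y [-134. -121.]
106 -1 7 x [454. 458.] y [-207. -192.]
106 1 21 x [453. 475.] y [-134. -119.]
110 -1 6 x [454. 457.] y [-209. -193.]
110 1 19 x [453. 476.] y [-130. -118.]
114 -1 5 x [454. 455.] y [-209. -198.]
114 1 23 x [453. 475.] y [-133. -118.]
118 1 21 x [454. 476.] y [-134. -118.]
122 1 14 x [455. 475.] y [-128. -120.]
wrist [91.82183115 92.55357715 93.13546078 93.688427  ]
90 -1 15 x [463. 476.] y [-199. -195.]
90 1 16 x [457. 476.] y [-140. -137.]
94 -1 117 x [458. 476.] y [-203. -195.]
94 1 116 x [459. 476.] y [-141. -133.]
98 -1 147 x [460. 476.] y [-207. -195.]
98 1 159 x [461. 476.] y [-141. -129.]
102 -1 209 x [463. 476.] y [-212. -195.]
102 1 192 x [463. 476.] y [-141. -125.]
106 -1 217 x [464. 476.] y [-212. -195.]
106 1 220 x [465. 476.] y [-141. -124.]
110 -1 241 x [466. 476.] y [-212. -195.]
110 1 248 x [466. 476.] y [-141. -123.]
114 -1 246 x [468. 476.] y [-212. -195.]
114 1 240 x [468. 476.] y [-141. -123.]
118 -1 251 x [455. 476.] y [-212. -195.]
118 1 255 x [455. 476.] y [-141. -123.]
122 -1 188 x [455. 476.] y [-211. -195.]
122 1 198 x [455. 476.] y [-141. -124.]
```

Call:
{"name": "carry_out", "arguments": {
  "deltas": [
    [0,0,1,0,0,0,0.6],
    [0,0,1,0,0,0,0.6],
    [0,0,1,0,0,0,0.6],
    [0,0,0,0,0,0,0.6],
    [0,0,0,0,0,0,0.1],
    [0,0,0,0,0,0,0.1],
    [0,0,0,0,0,0,0.1],
    [0,0,0,0,0,0,0.1]
  ],
  "force": 10
}}

```text
time: 7.78
tool_pos: [0.4641, -0.1673, 0.0409]
tool_rot: [3.141, -0.001, -0.0]
contact_force: [-0.1, -0.2, -0.4]
opening: 0.0337
grip_force: 10.1
```

Call:
{"name": "carry_out", "arguments": {
  "deltas": [
    [0,0,0,0,0,0,0.1],
    [0,0,0,0,0,0,0.1],
    [0,0,0,0,0,0,0.1],
    [0,0,0,0,0,0,0.1],
    [0,0,0,0,0,0,0.1],
    [0,0,0,0,0,0,0.1],
    [0,0,0,0,0,0,0.1],
    [0,0,0,0,0,0,0.1]
  ]
}}

```text
time: 8.45
tool_pos: [0.4641, -0.1673, 0.0409]
tool_rot: [3.141, -0.001, -0.0]
contact_force: [-0.4, 0.4, 5.6]
opening: 0.0332
grip_force: 10.0
```

Call:
{"name": "carry_out", "arguments": {
  "deltas": [
    [0,0,-0.5,0,0,0,0.1],
    [0,0,-1.5,0,0,0,0.1],
    [0,0,-2,0,0,0,0.1],
    [0,0,-2,0,0,0,0.1],
    [0,0,-1,0,0,0,0.1],
    [0,0,0,0,0,0,0.1],
    [0,0,0,0,0,0,0.1],
    [0,0,0,0,0,0,0.1]
  ]
}}

```text
time: 9.12
tool_pos: [0.4631, -0.1667, 0.1096]
tool_rot: [-3.141, 0.002, -0.0]
contact_force: [0.1, 0.1, -0.2]
opening: 0.0334
grip_force: 10.0
```

Call:
{"name": "carry_out", "arguments": {
  "deltas": [
    [1.2,1.5,0,0,0,0,0.1],
    [2.1,2.7,0,0,0,0,0.1],
    [2.1,2.7,0,0,0,0,0.1],
    [2.1,2.7,0,0,0,0,0.1],
    [2.1,2.7,0,0,0,0,0.1],
    [2.05,2.6,0,0,0,0,0.1],
    [1,1.2,0,0,0,0,0.1],
    [0,0,0,0,0,0,0.1]
  ]
}}

```text
time: 9.78
tool_pos: [0.5908, -0.3305, 0.1078]
tool_rot: [-3.141, 0.001, -0.002]
contact_force: [-1.4, 0.5, 0.9]
opening: 0.0335
grip_force: 10.0
```

Run:
```python
from h import *
o=robot.observe(); print(o['time'],o['opening'],o['tool_pos'],o['tool_rot'],o['contact_force'])
a=save('wrist','w5'); s=save('side','s5'); t=save('top','t5')
P=pts(t)*1000
q=P[(abs(P[...,0]-464)<50)&(abs(P[...,1]+167)<50)]; q=q[q[:,2]>41];print('yoyo',len(q),q.mean(0),q[:,2].max())
cv2.imwrite('pics/c5.png',np.hstack([cv2.resize(s['image'][80:240,250:410],(400,400)),cv2.resize(a['image'][100:400,170:470],(400,400))]))
```

```text
9.7833 0.03347916847914305 [ 0.5908316  -0.3305348   0.10780334] [-3.14107851e+00  1.41446539e-03 -2.09085318e-03] [-1.44353162  0.54700903  0.87406995]
yoyo 3822 [ 453.71823849 -188.62836956  559.85330186] 600.6352571273463
```

View pics/c5.png

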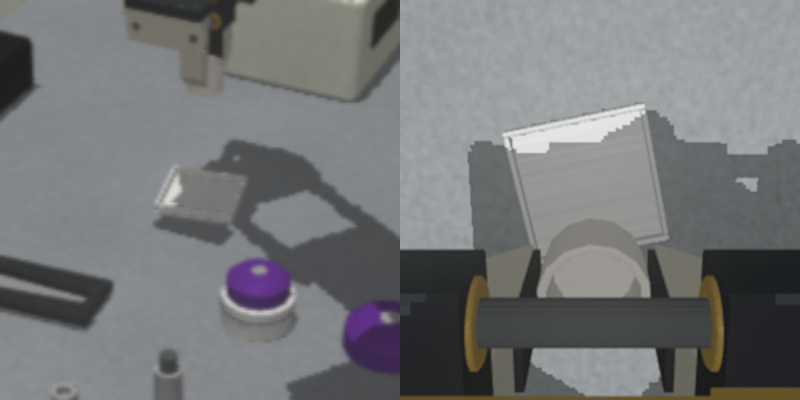

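The cup is held upright and the stack is intact. I'll lower it into the tray.

Call:
{"name": "carry_out", "arguments": {
  "deltas": [
    [0,-0.2,1,0,0,0,0.1],
    [0,0,2,0,0,0,0.1],
    [0,0,2.5,0,0,0,0.1],
    [0,0,2.5,0,0,0,0.1],
    [0,0,1.5,0,0,0,0.1],
    [0,0,1,0,0,0,0.1],
    [0,0,0,0,0,0,0.1],
    [0,0,0,0,0,0,0.1]
  ]
}}

```text
time: 10.6
tool_pos: [0.5902, -0.3256, 0.0056]
tool_rot: [-3.141, 0.0, 0.0]
contact_force: [0.5, -1.0, 0.5]
opening: 0.0336
grip_force: 10.0
```

Call:
{"name": "carry_out", "arguments": {
  "deltas": [
    [0,0,0.4,0,0,0,0.1],
    [0,0,0.4,0,0,0,0.1],
    [0,0,0.3,0,0,0,0.1],
    [0,0,0.1,0,0,0,0.1],
    [0,0,0,0,0,0,0.1],
    [0,0,0,0,0,0,0.1],
    [0,0,0,0,0,0,0.1],
    [0,0,0,0,0,0,0.1]
  ]
}}

```text
time: 11.27
tool_pos: [0.5904, -0.3262, -0.0063]
tool_rot: [3.141, -0.0, -0.0]
contact_force: [-0.0, -0.2, -1.1]
opening: 0.0332
grip_force: 10.0
```

Call:
{"name": "carry_out", "arguments": {
  "deltas": [
    [0,0,0.1,0,0,0,0.1],
    [0,0,0,0,0,0,0.1],
    [0,0,0.1,0,0,0,0.1],
    [0,0,0,0,0,0,0.1],
    [0,0,0,0,0,0,0.1],
    [0,0,0,0,0,0,0.1],
    [0,0,0,0,0,0,0.1],
    [0,0,0,0,0,0,0.1]
  ]
}}

```text
time: 11.93
tool_pos: [0.5904, -0.3262, -0.0081]
tool_rot: [3.141, -0.0, -0.0]
contact_force: [-1.7, 1.0, 5.0]
opening: 0.0335
grip_force: 10.0
```

Call:
{"name": "carry_out", "arguments": {
  "deltas": [
    [0,0,0,0,0,0,0.4],
    [0,0,0,0,0,0,0.5],
    [0,0,0,0,0,0,0.6],
    [0,0,0,0,0,0,0.6],
    [0,0,0,0,0,0,0.6],
    [0,0,0,0,0,0,0.6],
    [0,0,-1,0,0,0,0.6],
    [0,0,-2,0,0,0,0.6]
  ]
}}

```text
time: 12.6
tool_pos: [0.5887, -0.3251, 0.0196]
tool_rot: [-3.139, 0.004, -0.0]
contact_force: [0.2, -0.6, 0.0]
opening: 0.0552
grip_force: 0.0
```

Call:
{"name": "carry_out", "arguments": {
  "deltas": [
    [0,0,-3,0,0,0,0.9],
    [0,0,-3,0,0,0,0.9],
    [0,0,-1,0,0,0,0.9],
    [-2.1,-2.7,0,0,0,0,0.9],
    [-2.1,-2.7,0,0,0,0,0.9],
    [-2.1,-2.7,0,0,0,0,0.9],
    [-2.1,-2.7,0,0,0,0,0.9],
    [-2.1,-2.7,0,0,0,0,0.9]
  ]
}}

```text
time: 13.27
tool_pos: [0.484, -0.1899, 0.0916]
tool_rot: [3.141, -0.0, -0.0]
contact_force: [0.3, -0.1, 0.3]
opening: 0.0828
grip_force: 0.0
```

Call:
{"name": "carry_out", "arguments": {
  "deltas": [
    [-2.1,-2.4,0,0,0,0,0.9],
    [0,0,0,0,0,0,0.9],
    [0,0,0,0,0,0,0.9],
    [0,0,0,0,0,0,0.9],
    [0,0,0,0,0,0,0.9],
    [0,0,0,0,0,0,0.9],
    [0,0,0,0,0,0,0.9],
    [0,0,0,0,0,0,0.9]
  ]
}}

```text
time: 13.93
tool_pos: [0.4645, -0.1676, 0.0913]
tool_rot: [3.142, 0.0, -0.001]
contact_force: [-0.3, -0.7, 0.8]
opening: 0.0823
grip_force: 0.0
```

```bash
cat >> h.py <<'E'
def circ(P,ctr,rad,z0,z1,tag=''):
    m=(np.hypot(P[...,0]-ctr[0],P[...,1]-ctr[1])<rad)&(P[...,2]>z0)&(P[...,2]<z1); Q=P[m]
    if len(Q)<4: print(tag,'few'); return
    e=cv2.minEnclosingCircle(Q[:,:2].astype(np.float32)); print(tag,len(Q),np.round(e[0],1),round(e[1],1),np.percentile(Q[:,2],[5,50,95]).round(1))
E
python3 - <<'E'
from h import *
o=robot.observe(); print(o['time'],o['opening'],o['tool_pos'],o['tool_rot'])
a=save('wrist','w6'); P=pts(a)*1000
circ(P,(464,-167),45,33,46,'yo low'); circ(P,(464,-167),45,48,60,'yo top'); circ(P,(464,-167),45,20,32,'tin')
t=save('top','t6'); circ(pts(t)*1000,(590,-327),34,22,40,'cup'); circ(pts(t)*1000,(590,-327),34,40,400,'cup high')
E
```

```text
13.9333 0.08230180385832142 [ 0.46453669 -0.16758716  0.0912832 ] [ 3.14158823e+00  1.49359790e-04 -7.83533070e-04]
yo low 1122 [ 464.7 -168.4] 28.2 [36.1 44.5 45.9]
yo top 4789 [ 465.2 -168.5] 25.0 [48.4 51.2 52.7]
tin 1218 [ 463.9 -166.9] 32.0 [20.9 29.5 30.9]
cup 46 [ 595.3 -330.1] 16.5 [24.1 29.1 32.9]
cup high few
```

The cup stands upright in the tray (rim z≈29). Next is the yo-yo half.

Call:
{"name": "carry_out", "arguments": {
  "deltas": [
    [0,0.05,2,0,0,0,0.8],
    [0,0,2,0,0,0,0.8],
    [0,0,2,0,0,0,0.8],
    [0,0,1.4,0,0,0,0.8],
    [0,0,0.5,0,0,0,0.8],
    [0,0,0,0,0,0,0.8],
    [0,0,0,0,0,0,0.4],
    [0,0,0,0,0,0,0.4]
  ],
  "force": 10
}}

```text
time: 14.7
tool_pos: [0.465, -0.168, 0.0134]
tool_rot: [3.141, -0.002, -0.0]
contact_force: [-0.2, 0.2, 0.1]
opening: 0.0642
grip_force: 0.0
```

Call:
{"name": "carry_out", "arguments": {
  "deltas": [
    [0,0,0,0,0,0,0.4],
    [0,0,0,0,0,0,0.4],
    [0,0,0,0,0,0,0.4],
    [0,0,0,0,0,0,0.4],
    [0,0,0,0,0,0,0.4],
    [0,0,0,0,0,0,0.4],
    [0,0,0,0,0,0,0.4],
    [0,0,0,0,0,0,0.4]
  ]
}}

```text
time: 15.37
tool_pos: [0.465, -0.168, 0.0134]
tool_rot: [3.141, -0.002, -0.0]
contact_force: [-0.4, -0.5, 7.2]
opening: 0.0556
grip_force: 10.0
```

Call:
{"name": "carry_out", "arguments": {
  "deltas": [
    [0,0,-0.5,0,0,0,0.4],
    [0,0,-1.5,0,0,0,0.4],
    [0,0,-2,0,0,0,0.4],
    [0,0,-2,0,0,0,0.4],
    [0,0,-2,0,0,0,0.4],
    [0,0,-1,0,0,0,0.4],
    [0.97,-1.39,0,0,0,0,0.4],
    [1.94,-2.78,0,0,0,0,0.4]
  ]
}}

```text
time: 16.03
tool_pos: [0.493, -0.1276, 0.1037]
tool_rot: [3.14, -0.001, -0.004]
contact_force: [0.9, 0.3, 0.0]
opening: 0.0555
grip_force: 10.0
```

Call:
{"name": "carry_out", "arguments": {
  "deltas": [
    [1.94,-2.78,0,0,0,0,0.4],
    [1.94,-2.78,0,0,0,0,0.4],
    [1.94,-2.78,0,0,0,0,0.4],
    [1.94,-2.78,0,0,0,0,0.4],
    [1.94,-2.78,0,0,0,0,0.4],
    [1.94,-2.78,0,0,0,0,0.4],
    [1.94,-2.78,0,0,0,0,0.4],
    [1.94,-2.78,0,0,0,0,0.4]
  ]
}}

```text
time: 16.7
tool_pos: [0.649, 0.0981, 0.1025]
tool_rot: [3.141, 0.001, -0.0]
contact_force: [0.6, -1.1, -0.5]
opening: 0.0553
grip_force: 10.0
```

Call:
{"name": "carry_out", "arguments": {
  "deltas": [
    [0.97,-1.39,0,0,0,0,0.4],
    [0,0,0,0,0,0,0.4],
    [0,0,0,0,0,0,0.4],
    [0,0,0,0,0,0,0.4],
    [0,0,0,0,0,0,0.4],
    [0,0,0,0,0,0,0.4],
    [0,0,0,0,0,0,0.4],
    [0,0,0,0,0,0,0.4]
  ]
}}

```text
time: 17.37
tool_pos: [0.6583, 0.1097, 0.1028]
tool_rot: [3.141, -0.0, -0.001]
contact_force: [-0.5, -0.2, -0.6]
opening: 0.0553
grip_force: 10.0
```

Run:
```python
from h import *
o=robot.observe(); print(o['time'],o['opening'],o['tool_pos'],o['tool_rot'],o['grip_force'])
a=save('wrist','w7'); s=save('side','s7')
hsv=cv2.cvtColor(s['image'],cv2.COLOR_BGR2HSV); P=pts(s)*1000; m=(hsv[...,0]>115)&(hsv[...,0]<155)&(hsv[...,1]>90)&(P[...,0]>550)
print(m.sum(),[np.percentile(P[m][:,i],[3,50,97]).round(0) for i in range(3)])
cv2.imwrite('pics/c7.png',np.hstack([cv2.resize(s['image'][100:340,130:370],(400,400)),cv2.resize(a['image'][100:400,170:470],(400,400))]))
```

```text
17.3667 0.05531607112807232 [0.65830034 0.10966556 0.1027846 ] [ 3.14149904e+00 -2.14406533e-04 -1.14909636e-03] 9.999940876441542
403 [array([631., 643., 667.]), array([ 94., 118., 136.]), array([120., 136., 141.])]
```

View pics/c7.png

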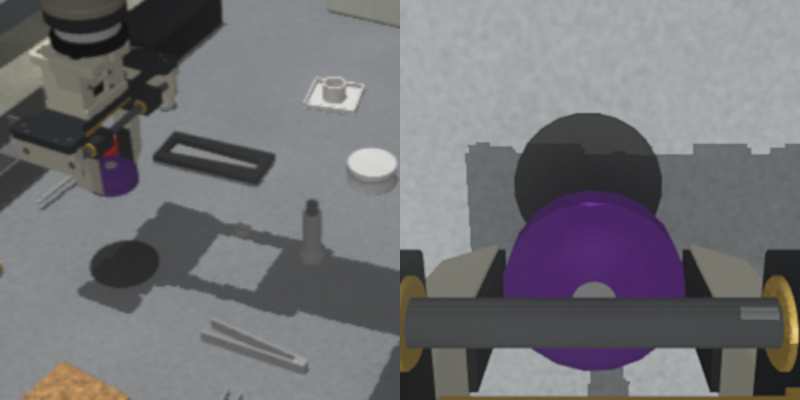

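Call:
{"name": "carry_out", "arguments": {
  "deltas": [
    [0,-0.1,1,0,0,0,0.4],
    [0,0,2,0,0,0,0.4],
    [0,0,2.5,0,0,0,0.4],
    [0,0,2.5,0,0,0,0.4],
    [0,0,2,0,0,0,0.4],
    [0,0,0.8,0,0,0,0.4],
    [0,0,0.2,0,0,0,0.4],
    [0,0,0,0,0,0,0.4]
  ]
}}

```text
time: 18.13
tool_pos: [0.6583, 0.1114, -0.0078]
tool_rot: [3.141, 0.001, -0.0]
contact_force: [0.0, 0.1, 1.0]
opening: 0.0553
grip_force: 10.0
```

Call:
{"name": "carry_out", "arguments": {
  "deltas": [
    [0,0,0.1,0,0,0,0.4],
    [0,0,0.1,0,0,0,0.4],
    [0,0,0,0,0,0,0.4],
    [0,0,0,0,0,0,0.4],
    [0,0,0,0,0,0,0.4],
    [0,0,0,0,0,0,0.4],
    [0,0,0,0,0,0,0.4],
    [0,0,0,0,0,0,0.4]
  ]
}}

```text
time: 18.8
tool_pos: [0.6584, 0.1114, -0.0094]
tool_rot: [3.142, -0.0, -0.0]
contact_force: [0.8, 0.2, -0.8]
opening: 0.0557
grip_force: 10.0
```

Call:
{"name": "carry_out", "arguments": {
  "deltas": [
    [0,0,0.1,0,0,0,0.4],
    [0,0,0,0,0,0,0.4],
    [0,0,0.05,0,0,0,0.4],
    [0,0,0,0,0,0,0.4],
    [0,0,0,0,0,0,0.4],
    [0,0,0,0,0,0,0.4],
    [0,0,0,0,0,0,0.4],
    [0,0,0,0,0,0,0.4]
  ]
}}

```text
time: 19.47
tool_pos: [0.6584, 0.1113, -0.011]
tool_rot: [3.142, -0.0, -0.0]
contact_force: [-0.4, 0.2, -0.4]
opening: 0.0551
grip_force: 10.0
```

Call:
{"name": "carry_out", "arguments": {
  "deltas": [
    [0,0,0.05,0,0,0,0.4],
    [0,0,0,0,0,0,0.4],
    [0,0,0.05,0,0,0,0.4],
    [0,0,0,0,0,0,0.4],
    [0,0,0,0,0,0,0.4],
    [0,0,0,0,0,0,0.4],
    [0,0,0,0,0,0,0.4],
    [0,0,0,0,0,0,0.4]
  ]
}}

```text
time: 20.13
tool_pos: [0.6585, 0.1114, -0.0116]
tool_rot: [3.141, -0.0, -0.0]
contact_force: [-1.3, -0.7, 5.2]
opening: 0.0558
grip_force: 10.0
```

Call:
{"name": "carry_out", "arguments": {
  "deltas": [
    [0,0,0,0,0,0,0.7],
    [0,0,0,0,0,0,0.75],
    [0,0,0,0,0,0,0.75],
    [0,0,0,0,0,0,0.75],
    [0,0,0,0,0,0,0.75],
    [0,0,-1,0,0,0,0.75],
    [0,0,-2.5,0,0,0,0.8],
    [0,0,-3,0,0,0,0.9]
  ]
}}

```text
time: 20.8
tool_pos: [0.6569, 0.1112, 0.0521]
tool_rot: [3.141, 0.005, -0.0]
contact_force: [0.5, 0.7, 0.8]
opening: 0.0765
grip_force: 0.0
```

Call:
{"name": "carry_out", "arguments": {
  "deltas": [
    [0,0,-3,0,0,0,0.9],
    [0,0,-1,0,0,0,0.9],
    [-1.95,2.78,0,0,0,0,0.9],
    [-1.95,2.78,0,0,0,0,0.9],
    [-1.95,2.78,0,0,0,0,0.9],
    [-1.95,2.78,0,0,0,0,0.9],
    [-1.95,2.78,0,0,0,0,0.9],
    [-1.95,2.78,0,0,0,0,0.9]
  ]
}}

```text
time: 21.47
tool_pos: [0.5401, -0.0564, 0.0931]
tool_rot: [3.141, -0.0, 0.0]
contact_force: [0.6, 0.1, -0.3]
opening: 0.0827
grip_force: 0.0
```

Call:
{"name": "carry_out", "arguments": {
  "deltas": [
    [-1.95,2.78,0,0,0,0,0.9],
    [-1.95,2.78,0,0,0,0,0.9],
    [-1.95,2.78,0,0,0,0,0.9],
    [-1.95,2.78,0,0,0,0,0.9],
    [0,0,0,0,0,0,0.9],
    [0,0,0,0,0,0,0.9],
    [0,0,0,0,0,0,0.9],
    [0,0,0,0,0,0,0.9]
  ]
}}

```text
time: 22.13
tool_pos: [0.4639, -0.1658, 0.0931]
tool_rot: [-3.142, -0.0, 0.001]
contact_force: [-0.1, 0.9, 0.3]
opening: 0.0829
grip_force: 0.0
```

Run:
```python
from h import *
o=robot.observe(); print(o['time'],o['opening'],o['tool_pos'],o['tool_rot'])
a=save('wrist','w8'); P=pts(a)*1000
circ(P,(464,-167),45,26,33,'tin top'); circ(P,(464,-167),45,10,33,'tin')
t=save('top','t8'); Q=pts(t)*1000; circ(Q,(658,111),45,10,20,'yo low'); circ(Q,(658,111),40,24,40,'yo top'); circ(Q,(590,-327),34,22,40,'cup')
hsv=cv2.cvtColor(t['image'],cv2.COLOR_BGR2HSV)
for nm,m,box,z in (('yo',cv2.inRange(hsv,(115,80,30),(155,255,255)),(245,125,310,185),.019),('pad',cv2.inRange(hsv,(0,0,0),(180,255,50)),(245,125,310,185),.005)):
    zz=np.zeros_like(m); x0,y0,x1,y1=box; zz[y0:y1,x0:x1]=m[y0:y1,x0:x1]; v,u=np.nonzero(zz); w=np.array([ray(t,a,b,z)[:2]*1000 for a,b in zip(u,v)],np.float32); print(nm,len(w),cv2.minEnclosingCircle(w))
```

```text
22.1333 0.08286231584724559 [ 0.46393885 -0.16577066  0.09308552] [-3.14154129e+00 -3.98706129e-04  8.52116114e-04]
tin top 7653 [ 463.4 -166.9] 32.1 [28.6 29.8 30.8]
tin 7938 [ 463.6 -166.9] 32.3 [28.2 29.7 30.8]
yo low 62 [657.6 112.9] 35.3 [10.4 17.  19.8]
yo top 319 [658.9 107.6] 26.7 [24.5 27.2 30.9]
cup 51 [ 593.2 -329.6] 16.4 [23.3 29.1 32.7]
yo 512 ((657.5473022460938, 109.87956237792969), 31.15374755859375)
pad 349 ((658.46533203125, 110.07359313964844), 38.93920135498047)
```

The yo-yo half is on the pad, within about 1–2 mm of the centre. Next is the tin.

Call:
{"name": "carry_out", "arguments": {
  "deltas": [
    [0,0.1,1.5,0,0,0,0.87],
    [0,0,2.5,0,0,0,0.87],
    [0,0,2.5,0,0,0,0.87],
    [0,0,2.5,0,0,0,0.87],
    [0,0,1.3,0,0,0,0.87],
    [0,0,0.5,0,0,0,0.87],
    [0,0,0,0,0,0,0.87],
    [0,0,0,0,0,0,0.87]
  ],
  "force": 15
}}

```text
time: 22.9
tool_pos: [0.4639, -0.1674, -0.0146]
tool_rot: [3.141, -0.0, 0.001]
contact_force: [0.2, 0.1, 0.6]
opening: 0.0798
grip_force: 0.0
```

Call:
{"name": "carry_out", "arguments": {
  "deltas": [
    [0,0,0,0,0,0,0.5],
    [0,0,0,0,0,0,0.5],
    [0,0,0,0,0,0,0.5],
    [0,0,0,0,0,0,0.5],
    [0,0,0,0,0,0,0.5],
    [0,0,0,0,0,0,0.5],
    [0,0,0,0,0,0,0.5],
    [0,0,0,0,0,0,0.5]
  ]
}}

```text
time: 23.57
tool_pos: [0.4639, -0.1678, -0.0141]
tool_rot: [3.141, -0.001, -0.0]
contact_force: [-0.6, 1.4, 6.4]
opening: 0.0635
grip_force: 15.0
```

Call:
{"name": "carry_out", "arguments": {
  "deltas": [
    [0,0,-0.5,0,0,0,0.5],
    [0,0,-1.5,0,0,0,0.5],
    [0,0,-2.5,0,0,0,0.5],
    [0,0,-2.5,0,0,0,0.5],
    [0,0,-2.5,0,0,0,0.5],
    [0,0,-1.5,0,0,0,0.5],
    [1.5,0,-1,0,0,0,0.5],
    [3,0,0,0,0,0,0.5]
  ]
}}

```text
time: 24.23
tool_pos: [0.5076, -0.1681, 0.108]
tool_rot: [3.14, -0.002, -0.001]
contact_force: [1.5, -0.5, -1.3]
opening: 0.0637
grip_force: 15.0
```

Call:
{"name": "carry_out", "arguments": {
  "deltas": [
    [3,-1,0,0,0,0,0.5],
    [3,-2,0,0,0,0,0.5],
    [1.8,-3,0,0,0,0,0.5],
    [0,-4,0,0,0,0,0.5],
    [0,-4,0,0,0,0,0.5],
    [0,-4,0,0,0,0,0.5],
    [0,-4,0,0,0,0,0.5],
    [0,-4,0,0,0,0,0.5]
  ]
}}

```text
time: 24.9
tool_pos: [0.5858, 0.0941, 0.1051]
tool_rot: [3.141, 0.0, -0.001]
contact_force: [0.6, -0.3, -0.8]
opening: 0.0636
grip_force: 15.0
```

Call:
{"name": "carry_out", "arguments": {
  "deltas": [
    [0,-4,0,0,0,0,0.5],
    [0,-4,0,0,0,0,0.5],
    [0,-4,0,0,0,0,0.5],
    [0,-4,0,0,0,0,0.5],
    [0,-3,0,0,0,0,0.5],
    [0,-2,0,0,0,0,0.5],
    [0,-1.2,0,0,0,0,0.5],
    [0,0,0,0,0,0,0.5]
  ]
}}

```text
time: 25.57
tool_pos: [0.5857, 0.3165, 0.1047]
tool_rot: [-3.141, 0.0, 0.003]
contact_force: [0.3, -0.4, -1.7]
opening: 0.0635
grip_force: 15.0
```

Run:
```python
from h import *
o=robot.observe(); print(o['time'],o['opening'],o['tool_pos'],o['tool_rot'],o['grip_force'])
a=save('wrist','w9'); s=save('side','s9')
hsv=cv2.cvtColor(a['image'],cv2.COLOR_BGR2HSV); m=cv2.inRange(hsv,(5,80,40),(25,255,255)); P=pts(a)*1000; m[(P[...,2]>15)]=0
m=cv2.morphologyEx(m,cv2.MORPH_CLOSE,np.ones((5,5))); k=max(cv2.findContours(m,0,1)[0],key=cv2.contourArea)
w=np.array([ray(a,u,v,.006)[:2]*1000 for u,v in k[:,0]],np.float32); r=cv2.minAreaRect(w); print(r, cv2.boxPoints(r).round(0).tolist())
cv2.imwrite('pics/c9.png',np.hstack([cv2.resize(s['image'][140:440,60:360],(400,400)),cv2.resize(a['image'][50:450,120:520],(400,400))]))
```

```text
25.5667 0.063482608065551 [0.58571646 0.31651863 0.10468844] [-3.14142569e+00  3.61499893e-04  2.52976790e-03] 15.00009834766388
((594.7080688476562, 316.7530517578125), (88.91458129882812, 76.2867660522461), 83.91096496582031) [[552.0, 277.0], [628.0, 269.0], [637.0, 357.0], [561.0, 365.0]]
```

View pics/c9.png

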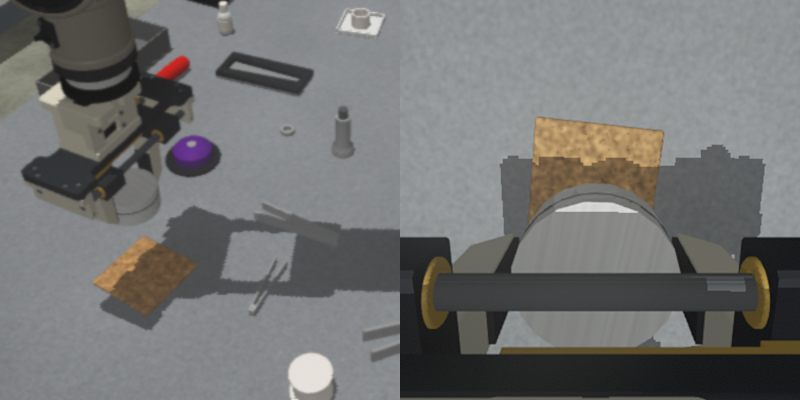

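Call:
{"name": "carry_out", "arguments": {
  "deltas": [
    [0.2,-0.05,1,0,0,0,0.5],
    [0,0,2,0,0,0,0.5],
    [0,0,2.5,0,0,0,0.5],
    [0,0,2.5,0,0,0,0.5],
    [0,0,1.7,0,0,0,0.5],
    [0,0,0.8,0,0,0,0.5],
    [0,0,0.2,0,0,0,0.5],
    [0,0,0,0,0,0,0.5]
  ]
}}

```text
time: 26.33
tool_pos: [0.5887, 0.3139, -0.0023]
tool_rot: [3.141, 0.0, -0.001]
contact_force: [-0.7, -0.1, -1.3]
opening: 0.0635
grip_force: 15.0
```

Call:
{"name": "carry_out", "arguments": {
  "deltas": [
    [0,0,0.1,0,0,0,0.5],
    [0,0,0.1,0,0,0,0.5],
    [0,0,0,0,0,0,0.5],
    [0,0,0,0,0,0,0.5],
    [0,0,0,0,0,0,0.5],
    [0,0,0,0,0,0,0.5],
    [0,0,0,0,0,0,0.5],
    [0,0,0,0,0,0,0.5]
  ]
}}

```text
time: 27.0
tool_pos: [0.5885, 0.3149, -0.0039]
tool_rot: [3.142, -0.0, -0.0]
contact_force: [0.9, -0.4, -0.2]
opening: 0.0637
grip_force: 15.0
```

Call:
{"name": "carry_out", "arguments": {
  "deltas": [
    [-0.05,-0.2,0.1,0,0,0,0.5],
    [0,0,0.1,0,0,0,0.5],
    [0,0,0.1,0,0,0,0.5],
    [0,0,0,0,0,0,0.5],
    [0,0,0.05,0,0,0,0.5],
    [0,0,0,0,0,0,0.5],
    [0,0,0,0,0,0,0.5],
    [0,0,0,0,0,0,0.5]
  ]
}}

```text
time: 27.67
tool_pos: [0.588, 0.3169, -0.0075]
tool_rot: [3.142, -0.0, -0.0]
contact_force: [-0.5, 0.4, -1.2]
opening: 0.0639
grip_force: 15.0
```

Call:
{"name": "carry_out", "arguments": {
  "deltas": [
    [0,0,0.05,0,0,0,0.5],
    [0,0,0,0,0,0,0.5],
    [0,0,0.05,0,0,0,0.5],
    [0,0,0,0,0,0,0.5],
    [0,0,0,0,0,0,0.5],
    [0,0,0,0,0,0,0.5],
    [0,0,0,0,0,0,0.5],
    [0,0,0,0,0,0,0.5]
  ]
}}

```text
time: 28.33
tool_pos: [0.588, 0.3169, -0.0081]
tool_rot: [-3.142, -0.0, -0.0]
contact_force: [-2.5, -1.5, 6.9]
opening: 0.0637
grip_force: 15.0
```

Call:
{"name": "carry_out", "arguments": {
  "deltas": [
    [0,0,0,0,0,0,0.75],
    [0,0,0,0,0,0,0.85],
    [0,0,0,0,0,0,0.85],
    [0,0,0,0,0,0,0.85],
    [0,0,0,0,0,0,0.85],
    [0,0,0,0,0,0,0.85],
    [0,0,-1,0,0,0,0.85],
    [0,0,-2.5,0,0,0,0.8]
  ]
}}

```text
time: 29.0
tool_pos: [0.5855, 0.3158, 0.0236]
tool_rot: [3.139, 0.007, -0.0]
contact_force: [0.7, 0.3, 0.0]
opening: 0.0755
grip_force: 0.0
```

Call:
{"name": "carry_out", "arguments": {
  "deltas": [
    [0,0,-3.5,0,0,0,0.6],
    [0,0,-3.5,0,0,0,0.6],
    [0,0,-3.5,0,0,0,0.6],
    [0,0,-1.8,0,0,0,0.6],
    [-2.69,2.29,0,0,0,0,0.6],
    [-2.69,2.29,0,0,0,0,0.5],
    [-2.69,2.29,0,0,0,0,0.5],
    [-2.69,2.29,0,0,0,0,0.5]
  ]
}}

```text
time: 29.67
tool_pos: [0.479, 0.2244, 0.1502]
tool_rot: [-3.141, -0.001, 0.0]
contact_force: [0.5, -0.6, 0.8]
opening: 0.046
grip_force: 0.0
```

Call:
{"name": "carry_out", "arguments": {
  "deltas": [
    [-2.69,2.29,0,0,0,0,0.5],
    [-2.69,2.29,0,0,0,0,0.5],
    [-2.69,2.29,0,0,0,0,0.5],
    [0,0,0,0,0,0,0.5],
    [0,0,0,0,0,0,0.5],
    [0,0,0,0,0,0,0.5],
    [0,0,0,0,0,0,0.5],
    [0,0,0,0,0,0,0.5]
  ]
}}

```text
time: 30.33
tool_pos: [0.4006, 0.1571, 0.1497]
tool_rot: [-3.141, -0.001, 0.0]
contact_force: [-0.4, 0.5, -0.4]
opening: 0.046
grip_force: 0.0
```

Run:
```python
from h import *
o=robot.observe(); print(o['time'],o['opening'],o['tool_pos'],o['tool_rot'])
a=save('wrist','w10'); t=save('top','t10'); Q=pts(t)*1000; circ(Q,(588,317),45,30,45,'tin'); 
P=pts(a)*1000; m=((P[...,2]>7)&(P[...,2]<20)&(abs(P[...,0]-455)<75)&(abs(P[...,1]-158)<30)).astype(np.uint8)
q=P[m>0]; print(len(q), cv2.minAreaRect(q[:,:2].astype(np.float32)))
for x in range(390,520,10):
    r=q[(q[:,0]>=x)&(q[:,0]<x+10)]
    if len(r): print(x,len(r),r[:,1].min().round(1),r[:,1].max().round(1),np.median(r[:,2]).round(1))
cv2.imwrite('pics/c10.png',a['image'])
```

```text
30.3333 0.04602840165726039 [0.40057287 0.15714774 0.14965357] [-3.14146254e+00 -8.45937974e-04  3.67529523e-04]
tin 635 [589.6 313.1] 32.6 [33.3 36.5 39.9]
1415 ((455.7201843261719, 166.4996795654297), (22.906774520874023, 119.56635284423828), 89.24382019042969)
390 63 163.7 173.4 13.8
400 169 162.9 173.4 13.6
410 103 162.0 174.1 13.6
420 101 161.2 174.7 13.7
430 100 160.4 174.6 13.8
440 109 159.6 175.2 13.7
450 108 158.8 175.8 13.6
460 111 158.1 175.7 13.7
470 120 157.3 176.3 13.5
480 115 156.6 176.8 13.7
490 121 155.8 176.8 13.6
500 127 154.3 177.3 13.8
510 68 154.4 177.2 13.8
```

View pics/c10.png

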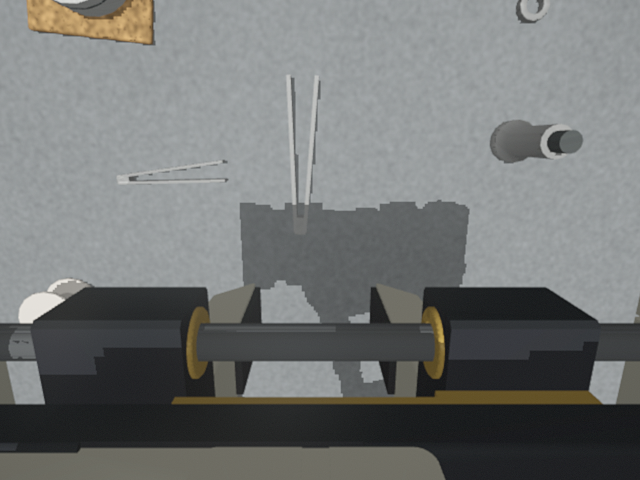

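The tin is on the coaster. The tweezers are centred at (455.7,167.2) with yaw ≈ −0.022, tips to +x. I'll move down to their balance point.

Call:
{"name": "carry_out", "arguments": {
  "deltas": [
    [2.37,-0.52,1,0,0,0.022,0.5],
    [2.37,-0.52,2,0,0,0,0.5],
    [0,0,3,0,0,0,0.5],
    [0,0,3,0,0,0,0.5],
    [0,0,2.5,0,0,0,0.5],
    [0,0,1.5,0,0,0,0.5],
    [0,0,0,0,0,0,0.5],
    [0,0,0,0,0,0,0.5]
  ],
  "force": 15
}}

```text
time: 31.1
tool_pos: [0.4469, 0.1666, 0.0189]
tool_rot: [3.141, 0.002, -0.022]
contact_force: [0.8, -0.1, 0.2]
opening: 0.0457
grip_force: 0.0
```

Call:
{"name": "carry_out", "arguments": {
  "deltas": [
    [0.05,0,1,0,0,0,0.5],
    [0,0,1,0,0,0,0.5],
    [0,0,0.8,0,0,0,0.5],
    [0,0,0.45,0,0,0,0.5],
    [0,0,0,0,0,0,0.5],
    [0,0,0,0,0,0,0.5],
    [0,0,0,0,0,0,0.5],
    [0,0,0,0,0,0,0.5]
  ]
}}

```text
time: 31.77
tool_pos: [0.4479, 0.1665, -0.0126]
tool_rot: [-3.141, -0.001, -0.022]
contact_force: [0.4, 0.1, 0.0]
opening: 0.0461
grip_force: 0.0
```

Call:
{"name": "carry_out", "arguments": {
  "deltas": [
    [0,0,0,0,0,0,0.3],
    [0,0,0,0,0,0,0.1],
    [0,0,0,0,0,0,0.1],
    [0,0,0,0,0,0,0.1],
    [0,0,0,0,0,0,0.1],
    [0,0,0,0,0,0,0.1],
    [0,0,0,0,0,0,0.1],
    [0,0,0,0,0,0,0.1]
  ]
}}

```text
time: 32.43
tool_pos: [0.4477, 0.1665, -0.0129]
tool_rot: [-3.142, -0.0, -0.022]
contact_force: [0.5, 0.5, 1.8]
opening: 0.0157
grip_force: 15.0
```

Call:
{"name": "carry_out", "arguments": {
  "deltas": [
    [0,0,-0.5,0,0,0,0.1],
    [0,0,-1.5,0,0,0,0.1],
    [0,0,-2.5,0,0,0,0.1],
    [0,0,-3,0,0,0,0.1],
    [0,0,-3,0,0,0,0.1],
    [0,0,-2.5,0,0,0,0.1],
    [0,0,-1,0,0,0,0.1],
    [0,0,0,0,0,0,0.1]
  ]
}}

```text
time: 33.1
tool_pos: [0.4492, 0.1668, 0.1299]
tool_rot: [-3.141, -0.006, -0.022]
contact_force: [-0.2, -0.1, -0.1]
opening: 0.0161
grip_force: 15.0
```

Call:
{"name": "carry_out", "arguments": {
  "deltas": [
    [0.86,1.53,0,0,0,0,0.1],
    [1.73,3.07,0,0,0,0,0.1],
    [1.73,3.07,0,0,0,0,0.1],
    [1.73,3.07,0,0,0,0,0.1],
    [1.73,3.07,0,0,0,0,0.1],
    [1.73,3.07,0,0,0,0,0.1],
    [1.73,3.07,0,0,0,0,0.1],
    [1.73,3.07,0,0,0,0,0.1]
  ]
}}

```text
time: 33.77
tool_pos: [0.5719, -0.0681, 0.1256]
tool_rot: [-3.141, 0.002, -0.022]
contact_force: [1.0, 0.2, -1.1]
opening: 0.0157
grip_force: 15.0
```

Call:
{"name": "carry_out", "arguments": {
  "deltas": [
    [1.73,3.07,0,0,0,0,0.1],
    [0.86,1.53,0,0,0,0,0.1],
    [0,0,0,0,0,-0.05,0.1],
    [0,0,0,0,0,-0.059,0.1],
    [0,0,0,0,0,0,0.1],
    [0,0,0,0,0,0,0.1],
    [0,0,0,0,0,0,0.1],
    [0,0,0,0,0,0,0.1]
  ]
}}

```text
time: 34.43
tool_pos: [0.5968, -0.1128, 0.1267]
tool_rot: [-3.141, 0.0, 0.086]
contact_force: [0.6, -0.8, -0.5]
opening: 0.016
grip_force: 15.0
```

Run:
```python
from h import *
o=robot.observe(); print(o['time'],o['opening'],o['tool_pos'],o['tool_rot'])
a=save('wrist','w11'); cv2.imwrite('pics/c11.png',a['image']); save('side','s11')
```

```text
34.4333 0.015997782273096492 [ 0.59682688 -0.11275996  0.1267195 ] [-3.14148824e+00  4.80841635e-04  8.61464535e-02]
```

View pics/c11.png

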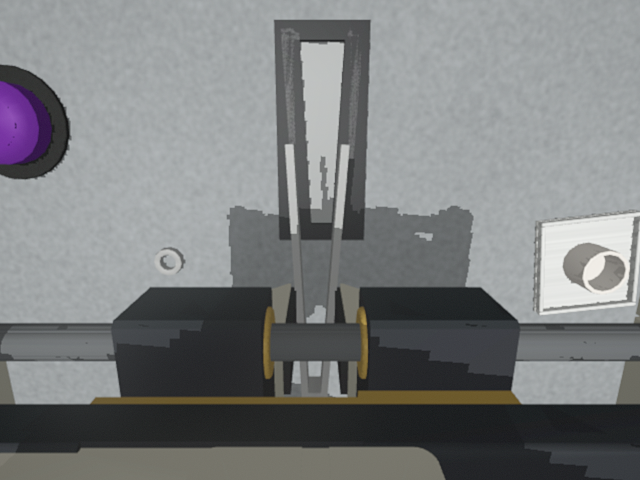

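The tweezers are held level, tips forward. The foam spans (275–370, 20–240) with the wide end far. The cup is upright in the tray and the yo-yo half is on its pad. I'll measure both the foam and the tweezers in this view.

```bash
cat > fit.py <<'E'
from h import *
import sys
def run(n,tip):
    a=load(n); P=pts(a)*1000; hsv=cv2.cvtColor(a['image'],cv2.COLOR_BGR2HSV)
    # foam: top surface height band by depth
    m=((P[...,2]>9)&(P[...,2]<16)&(abs(P[...,0]-667)<95)&(abs(P[...,1]+113)<50)).astype(np.uint8)
    q=P[m>0][:,:2].astype(np.float32); print('foam depth',cv2.minAreaRect(q))
    far=q[q[:,0]>680]; 
    m2=((hsv[...,2]<110)&(abs(P[...,0]-667)<85)&(abs(P[...,1]+113)<40)).astype(np.uint8)
    L=[];R=[];pl=[];pr=[]
    for v in range(30,200,6):
        r=np.array([[ray(a,u,v,.012)[0]*1000,ray(a,u,v,.012)[1]*1000] for u in range(265,380)]); d=hsv[v,265:380,2]<115
        k=np.nonzero(d)[0]; 
        if len(k)>5: L.append(r[k[0]]); R.append(r[k[-1]])
    L=np.array(L);R=np.array(R); M=(L+R)/2; w=np.median(L[:,1]-R[:,1]); f=np.polyfit(M[:,0],M[:,1],1); print('foam colour mid: width',w,'yaw',f[0],'y at 667',np.polyval(f,667))
    v=[v for v in range(5,60) if hsv[v,320,2]<115]; print('far edge x at col320',ray(a,320,v[0],.012)*1000)
    # tweezers in hand
    z0=tip; m=(abs(P[...,2]-z0)<6)&(a['depth']>0)&(np.hypot(P[...,0]-o[0],P[...,1]-o[1])<90)
    q=P[m]; 
    ax=[]; 
    xs=np.arange(q[:,0].min()-.1,q[:,0].max(),5); 
    for x in xs:
        r=q[(q[:,0]>=x)&(q[:,0]<x+5)]
        if len(r)>6 and np.ptp(r[:,1])>8: ax.append((r[:,0].mean(),(r[:,1].min()+r[:,1].max())/2,np.ptp(r[:,1]),np.median(r[:,2])))
    ax=np.array(ax).round(1); print('tweezers x',q[:,0].min(),q[:,0].max()); print(ax[::3]); 
    g=ax[ax[:,0]>o[0]+25]; print('yaw',np.polyfit(g[:,0],g[:,1],1),'pitch',np.polyfit(ax[:,0],ax[:,3],1)[0])
o=robot.observe()['tool_pos']*1000
run(sys.argv[1],o[2]+21.5+5.4)
E
python3 fit.py w11
```

```text
foam depth ((668.17578125, -112.23881530761719), (149.99386596679688, 64.23660278320312), 5.0155158042907715)
foam colour mid: width 62.352435358467005 yaw 0.08698937624837443 y at 667 -112.05771862246633
far edge x at col320 [ 742.13156691 -104.20442069   12.        ]
tweezers x 556.3816097398529 665.4723613734109
[[ 558.9 -116.6   11.3  152.8]
 [ 573.1 -115.5   13.   153.4]
 [ 604.  -111.9   18.6  153.4]
 [ 618.8 -111.9   18.6  153.4]
 [ 633.8 -110.6   20.6  153.3]
 [ 648.8 -109.5   22.1  153.2]
 [ 663.1 -108.6   23.5  153.3]]
yaw [ 7.44280426e-02 -1.57810158e+02] pitch 0.0006387137715819193
```

Call:
{"name": "carry_out", "arguments": {
  "deltas": [
    [0,0,0,0,0,-0.011,0.1],
    [1.54,0.12,0,0,0,0,0.1],
    [2.3,0.18,0,0,0,0,0.1],
    [2.34,0.18,1,0,0,0,0.1],
    [0,0,2.5,0,0,0,0.1],
    [0,0,3,0,0,0,0.1],
    [0,0,2,0,0,0,0.1],
    [0,0,0,0,0,0,0.1]
  ]
}}

```text
time: 35.2
tool_pos: [0.6558, -0.1108, 0.0367]
tool_rot: [-3.138, 0.009, 0.098]
contact_force: [-1.2, 0.3, -0.6]
opening: 0.0157
grip_force: 15.0
```

Call:
{"name": "carry_out", "arguments": {
  "deltas": [
    [0,0,1.5,0,0,0,0.1],
    [0,0,1.0,0,0,0,0.1],
    [0,0,0.6,0,0,0,0.1],
    [0,0,0,0,0,0,0.1],
    [0,0,0,0,0,0,0.1],
    [0,0,0,0,0,0,0.1],
    [0,0,0,0,0,0,0.1],
    [0,0,0,0,0,0,0.1]
  ]
}}

```text
time: 35.87
tool_pos: [0.6595, -0.112, 0.0119]
tool_rot: [3.141, -0.001, 0.098]
contact_force: [0.4, 0.1, -0.3]
opening: 0.0157
grip_force: 15.0
```

```bash
python3 - <<'E'
from h import *
o=robot.observe(); print(o['time'],o['opening'],o['tool_pos'],o['tool_rot'])
a=save('wrist','w12'); s=save('side','s12')
cv2.imwrite('pics/c12.png',np.hstack([cv2.resize(s['image'][140:240,200:320],(400,400)),cv2.resize(a['image'][0:400,160:480],(400,400))]))
E
python3 fit.py w12
```

```text
35.8667 0.015694252388055187 [ 0.65945121 -0.11198748  0.01185919] [ 3.14100001e+00 -1.25615750e-03  9.78211617e-02]
foam depth ((671.312744140625, -111.69247436523438), (143.49325561523438, 64.36192321777344), 4.868440628051758)
foam colour mid: width 49.10936546823924 yaw 0.09658611517375529 y at 667 -115.17554262832836Traceback (most recent call last):
  File "fit.py", line 28, in <module>
    run(sys.argv[1],o[2]+21.5+5.4)
    ~~~^^^^^^^^^^^^^^^^^^^^^^^^^^^
  File "fit.py", line 16, in run
    v=[v for v in range(5,60) if hsv[v,320,2]<115]; print('far edge x at col320',ray(a,320,v[0],.012)*1000)
                                                                                           ~^^^
IndexError: list index out of range
```

View pics/c12.png

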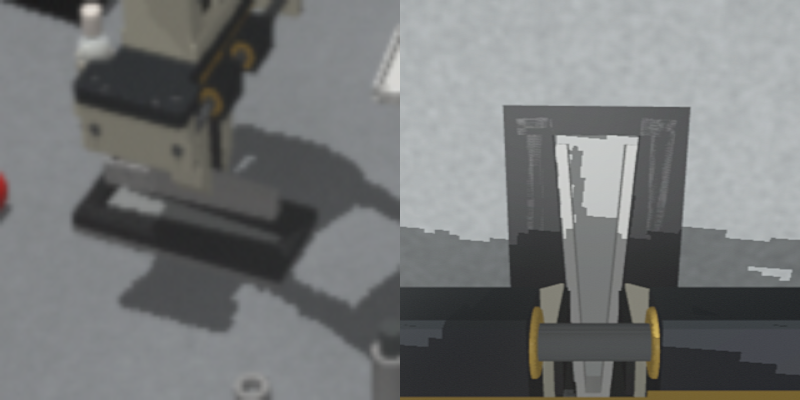

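The view shows the tweezers just above the pocket and nearly aligned. I'll quantify it from depth.

Run:
```python
from h import *
a=load('w12'); P=pts(a)*1000; ok=a['depth']>0
near=ok&(abs(P[...,0]-667)<90)&(abs(P[...,1]+112)<45)
f=near&(P[...,2]>9)&(P[...,2]<16); t=near&(P[...,2]>34)&(P[...,2]<44)&(P[...,0]>675)
print('foam far x',np.percentile(P[f][:,0],99.5)); T=P[t]; print('tw z',np.median(T[:,2]),'tip x',T[:,0].max())
F=P[f]
for x in range(680,740,8):
    F1=F[abs(F[:,0]-x)<4]; T1=T[abs(T[:,0]-x)<4]; 
    print(x,'foam',F1[:,1].min().round(1),F1[:,1].max().round(1),'mid',((F1[:,1].min()+F1[:,1].max())/2).round(2), 'tw',(T1[:,1].min().round(1),T1[:,1].max().round(1),((T1[:,1].min()+T1[:,1].max())/2).round(2)) if len(T1)>3 else '')
p=near&(P[...,2]<7.5)&(P[...,2]>2)&(P[...,0]>690)&(P[...,0]<737)&(abs(P[...,1]+107)<20); print('pocket floor far x',np.percentile(P[p][:,0],99.5),P[p][:,1].min(),P[p][:,1].max())
```

```text
foam far x 743.8596557787785
tw z 38.53505315445919 tip x 728.0824086803242
680 foam -143.2 -78.6 mid -110.9 tw (np.float64(-120.2), np.float64(-101.5), np.float64(-110.86))
688 foam -142.6 -77.9 mid -110.25 tw (np.float64(-119.9), np.float64(-100.0), np.float64(-109.96))
696 foam -141.9 -77.5 mid -109.72 tw (np.float64(-119.8), np.float64(-99.0), np.float64(-109.38))
704 foam -141.0 -76.5 mid -108.78 tw (np.float64(-119.6), np.float64(-98.0), np.float64(-108.77))
712 foam -140.5 -76.2 mid -108.32 tw (np.float64(-119.3), np.float64(-96.5), np.float64(-107.92))
720 foam -139.7 -75.2 mid -107.48 tw (np.float64(-119.0), np.float64(-95.5), np.float64(-107.23))
728 foam -139.0 -74.4 mid -106.74 tw (np.float64(-118.8), np.float64(-95.0), np.float64(-106.9))
736 foam -138.4 -74.0 mid -106.16 tw 
pocket floor far x 731.3088613058259 -122.89963044594826 -91.43124440367926
```

Alignment is within 0.3 mm laterally, with about 3 mm clearance at the tips. I'll lower into the pocket.

Call:
{"name": "carry_out", "arguments": {
  "deltas": [
    [0,0,0.5,0,0,0,0.1],
    [0,0,0.5,0,0,0,0.1],
    [0,0,0.3,0,0,0,0.1],
    [0,0,0.2,0,0,0,0.1],
    [0,0,0.1,0,0,0,0.1],
    [0,0,0,0,0,0,0.1],
    [0,0,0,0,0,0,0.1],
    [0,0,0,0,0,0,0.1]
  ]
}}

```text
time: 36.63
tool_pos: [0.6592, -0.1119, -0.0048]
tool_rot: [3.141, -0.0, 0.098]
contact_force: [1.3, 0.3, -0.8]
opening: 0.0158
grip_force: 15.0
```

Call:
{"name": "carry_out", "arguments": {
  "deltas": [
    [0,0,0.1,0,0,0,0.1],
    [0,0,0,0,0,0,0.1],
    [0,0,0.1,0,0,0,0.1],
    [0,0,0,0,0,0,0.1],
    [0,0,0,0,0,0,0.1],
    [0,0,0,0,0,0,0.1],
    [0,0,0,0,0,0,0.1],
    [0,0,0,0,0,0,0.1]
  ]
}}

```text
time: 37.3
tool_pos: [0.659, -0.1119, -0.007]
tool_rot: [3.141, -0.0, 0.098]
contact_force: [0.4, 1.5, 0.1]
opening: 0.0156
grip_force: 15.0
```

Call:
{"name": "carry_out", "arguments": {
  "deltas": [
    [0,0,0.05,0,0,0,0.1],
    [0,0,0,0,0,0,0.1],
    [0,0,0.05,0,0,0,0.1],
    [0,0,0,0,0,0,0.1],
    [0,0,0,0,0,0,0.1],
    [0,0,0,0,0,0,0.1],
    [0,0,0,0,0,0,0.1],
    [0,0,0,0,0,0,0.1]
  ]
}}

```text
time: 37.97
tool_pos: [0.6591, -0.1119, -0.0079]
tool_rot: [3.141, -0.0, 0.098]
contact_force: [-0.2, 0.2, 0.4]
opening: 0.0159
grip_force: 15.0
```

Call:
{"name": "carry_out", "arguments": {
  "deltas": [
    [0,0,0.05,0,0,0,0.1],
    [0,0,0,0,0,0,0.1],
    [0,0,0,0,0,0,0.1],
    [0,0,0,0,0,0,0.1],
    [0,0,0,0,0,0,0.1],
    [0,0,0,0,0,0,0.1],
    [0,0,0,0,0,0,0.1],
    [0,0,0,0,0,0,0.1]
  ]
}}

```text
time: 38.63
tool_pos: [0.6591, -0.1119, -0.008]
tool_rot: [3.141, -0.0, 0.098]
contact_force: [-2.5, 0.2, 6.0]
opening: 0.0158
grip_force: 15.0
```

Contact with the pocket floor at the expected height. I'll release, back off, and check.

Call:
{"name": "carry_out", "arguments": {
  "deltas": [
    [0,0,0,0,0,0,0.25],
    [0,0,0,0,0,0,0.3],
    [0,0,0,0,0,0,0.35],
    [0,0,0,0,0,0,0.4],
    [0,0,0,0,0,0,0.4],
    [0,0,0,0,0,0,0.4],
    [0,0,-1,0,0,0,0.4],
    [0,0,-2.5,0,0,0,0.4]
  ]
}}

```text
time: 39.3
tool_pos: [0.6565, -0.1112, 0.0236]
tool_rot: [-3.139, 0.007, 0.098]
contact_force: [-0.2, -0.5, -0.3]
opening: 0.0364
grip_force: 0.0
```

Call:
{"name": "carry_out", "arguments": {
  "deltas": [
    [0,0,-3.5,0,0,0,0.4],
    [0,0,-3.5,0,0,0,0.4],
    [0,0,-3.5,0,0,0,0.4],
    [-3.5,0,-1,0,0,0,0.4],
    [-3.5,0,-1,0,0,0,0.4],
    [-3.5,0,0,0,0,0,0.4],
    [-3.5,0,0,0,0,0,0.4],
    [0,0,0,0,0,0,0.4]
  ]
}}

```text
time: 39.97
tool_pos: [0.5129, -0.1247, 0.1516]
tool_rot: [-3.14, 0.006, 0.097]
contact_force: [1.3, 0.1, -0.2]
opening: 0.0366
grip_force: 0.0
```

Run:
```python
from h import *
o=robot.observe(); print(o['time'],o['tool_pos'],o['contact_force'])
a=save('wrist','w13'); s=save('side','s13'); t=save('top','t13')
P=pts(a)*1000; m=(abs(P[...,0]-667)<72)&(abs(P[...,1]+112)<28)&(P[...,2]>15.5)&(P[...,2]<40); T=P[m]
print(cv2.minAreaRect(T[:,:2].astype(np.float32)),'z',np.percentile(T[:,2],[2,50,98]))
for x in (615,640,665,690,715): print(x,np.median(T[abs(T[:,0]-x)<6][:,2]))
Q=pts(t)*1000; circ(Q,(465,-2),25,60,95,'remover'); Q0=pts(load('t0'))*1000; circ(Q0,(465,-2),25,60,95,'remover0')
cv2.imwrite('pics/c13.png',np.hstack([cv2.resize(s['image'][120:400,110:390],(400,400)),cv2.resize(t['image'][130:270,150:500],(400,160)) if 0 else cv2.resize(a['image'][0:400,120:520],(400,400))]))
```

```text
39.9667 [ 0.51289406 -0.1247049   0.15162593] [ 1.25267077  0.13087902 -0.22588995]
((640.6951904296875, -114.60443115234375), (67.52932739257812, 16.712003707885742), 5.088077068328857) z [17.09416899 18.7136318  20.38798753]
615 18.856987959068206
640 18.681290985214595
665 18.73437707625841
690 nan
715 nan
remover 84 [4.713e+02 1.000e-01] 11.3 [63.8 70.1 82.9]
remover0 85 [4.709e+02 1.000e-01] 11.1 [64.1 68.8 82.2]
  return _methods._mean(a, axis=axis, dtype=dtype,
  ret = ret.dtype.type(ret / rcount)
```

View pics/c13.png

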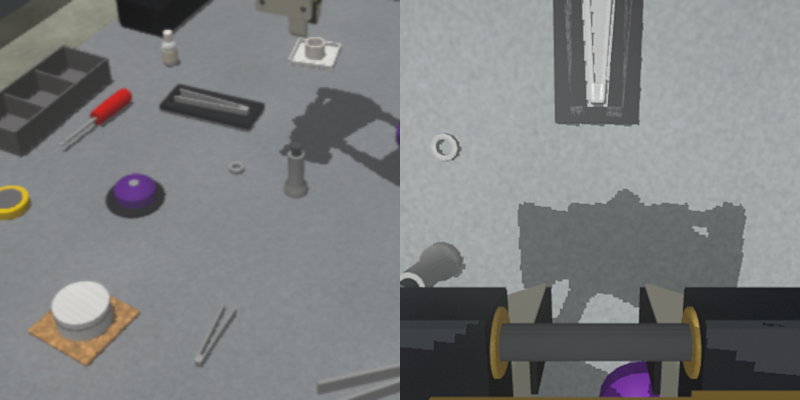

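The tweezers are fully seated (top at 18.7 mm, level), the cup, yo-yo half and tin are in place, and the remover has not moved. I'm handing in.

```bash
python3 -c "
from cell import robot
print(robot.hand_in())"
```

```text
the job is handed in; nothing more can be done
None
```

I handed the job in at about 40 s of the 120 s: by the last camera check the cup is upright in the tray, the yo-yo half on the pad and the tin on the coaster (both within a few mm of centre), the tweezers fully seated in the foam pocket, and the bearing remover untouched; the verdict was not shown to me.

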